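# Rock a battery pack into its charging dock

### The arm

A 7-joint arm with a two-finger parallel gripper is mounted at the origin on a cart in front of the work surface, level with it; the furniture and walls round the work are solid. World frame = base frame: x ahead of the robot, y to its left, z up, the work surface at z = 0. Lengths are in m, angles in rad, forces in N, time in s.
With the tool pointing down it reaches from about 0.35 to 0.9 m from the base axis. Payload 8.1 kg.
Tool frame: the origin (TCP) lies midway between the tips of the shut fingers; the grasp point (between the pads) lies 19 mm behind it; z points along the fingers, y is the direction in which the jaws open and shut (so a half turn about z gives the same grasp; the last joint's range is limited). The gripper opens to 92 mm and grips with 3 to 60 N. Pads are 19 mm wide; open, the fingers measure 130 mm over their backs; the gripper's body (75 mm by 190 mm) begins 47 mm behind the grasp point.
Start: joints at [-0.103, 0.434, 0.025, 1.573, -0.012, 1.134, -0.075], TCP at [0.625, -0, 0.227] pointing down, gripper open.
Joint ranges: [-2.62, 2.62], [-0.44, 2.09], [-1.27, 1.32], [0.08, 2.57], [-1.32, 4.46], [0.12, 2], [-2.74, 2.74]. Speed limits (rad/s): [2.22, 2.22, 3.01, 3.01, 3.14, 3.14, 3.14].

### API

Orientations are given as a rotation vector (axis times angle).
In Python, from cell import arm gives the robot as it stands. The module is installed in compiled form; this text tells all that it offers.
- The arm moves only by the tool jog_arm, never from a script. Its argument "increments" is a list of rows, each an object with "slide": the shift along the tool's x, y, z in mm, a list of three; "roll": the turn about the tool's z in rad; "gripper": the opening, from 0 (shut) to 1 (fully open). In form: [{"slide": [x, y, z], "roll": roll, "gripper": gripper}, ...]. A call has exactly 10 rows; each row is the pose to reach, as a shift and turn from the pose commanded when the call began, along the tool's axes at that moment; what a row does not reach only later rows make up. A row lasts 1/12 s, in which the tool goes at most 41.7 mm and 7.16 degrees, less where a joint would pass 70% of its speed; a pose out of reach is approached as far as the arm can. A call with a gripper value outside its range is refused whole. The fingers move at their own pace and stop on an object; "newtons" is the grip in N (left out, the last holds). Time passes only in rows, so rows that repeat a pose let the fingers close, or fill a call up. It gives the time, the measured TCP pose, the force and the opening at its end, in the units of the state.
- arm.observe(): the state, without advancing time (a new reading comes with each control period).
- arm.get_image(name): name is "scene" or "side" or "wrist"; returns a dict with "frame" (420x560x3 uint8, blue, green, red), "depth" (420x560 float32, m along the optical axis (not along the pixel's ray), 0 where there is no reading), "intrinsics" (3x3 intrinsics, pixels), "R" (3x3) and "t" (3): a world point X has camera coordinates R X + t; the wrist camera has in their place "hand_eye" (4x4, takes a point from camera to tool coordinates, whose origin is the TCP and whose axes are the flange's). Camera axes: x right, y down, z forward; pixel columns grow to the right and rows downward; lengths in m; the calibration is good to about 2 mm. The wrist camera is an equidistant fisheye: a pixel r from the principal point sees the ray r / f radians off the axis. A picture is of the moment at which its call begins: read the wrist's pose just before it.
- arm.sign_off(): hands the job in, once; it reports no verdict.
The state is a dict: "clock": time; "joints": joint angles; "dq": joint speeds; "joint_efforts": joint torques, N m; "position": TCP position; "ee_rot": TCP orientation; "force": force on the tool from outside, world axes, zero at the start; "ft_torque": the same for the moment, N m; "width": opening from 0.0 (shut) to 1.0 (fully open).
Only numpy, scipy, OpenCV 4.12 (cv2) and the standard library are available. Lean on these libraries where they do the work, as an engineer would, in place of code of your own. Each camera call takes 0.05 s, during which the arm holds its last target.

### The job

Put the blue battery pack into the desk charging dock: slip its tongue under the lip of the dock's white cup and lean it against the sprung contacts, tail end still raised, then rock the tail down behind the rear wall until the pack lies fully home and flat on the pocket floor, and let go. The fit is tight, so work by feel and never force it (never push on it with more than about 25 N), and leave the other things on the desk where they are.

Things in the scene. Friction and masses are not known exactly. Their poses are not given: they have to be found in the camera images.
- pack_center (a point): Centre of the blue battery pack (about 160 g), 15 mm above its underside; block 64 (x) x 36 (y) x 30 mm, flat on the desk at the start. x points to the tail end (three dark ridges on top), z up out of the top face. A white arrow on top points to the tongue at the -x end. Grip across the 36 mm width, upper half only, so that the fingers stay above the dock's walls.
- pack_tongue (a point): Middle of the lower edge of the tip of the pack's flat black tongue, at x -44, y 0, z -15 mm from pack_center; same axes. The tongue is 12 mm long (x -44 to -32), 20 mm wide, 8 mm high, flush with the underside, brass strips on top.
- pack_tail (a point): Middle of the lower edge of the pack's tail end, at x +32, y 0, z -15 mm from pack_center; same axes.
- pocket (a point): Point of the dock's fixed grey base (136 x 70 mm) where the middle of the block's underside comes to lie when the white cup (108 x 60 mm) stands mid-way: on the pocket floor, 10 mm above the desk. x runs along the pocket from lip to rear wall, z up. The cup is fixed at an unmeasured setting up to 10 mm either way along x of the base (true in y, z and yaw): find it by feel.
- rear_wall (a point): Foot of the cup's rear wall (inner face) for the mid setting, at x +32, y 0, z 0 mm from pocket, same axes; true place up to 10 mm off along x. Wall 9 mm high above the pocket floor, rim rounded 2 mm. Side walls 37.6 mm apart (y +-18.8), 9 mm high, rims rounded 3 mm. After release the spring pushes the tail against the rear wall, where it can hang by friction until pushed down from above.
- lip_edge (a point): Lower edge of the cup's grey lip, on its rear side, for the mid setting: x -39, z +12 mm from pocket (gap under it 12 mm), same axes; true place up to 10 mm off along x. Lip, cheeks (26 mm apart) and housing at the -x end rise 15 mm over the floor. Black contacts under the lip stand 74 mm from the rear wall, the pack is 76 mm long: push them 2 to 4 mm back (5 to 7 N, then a hard stop), nose-down 12 to 15 deg.
- eraser_mid (a point): Middle of the underside of the blue and white eraser, 23 x 46 x 13 mm. A bystander: leave it.
- mint_tin_mid (a point): Middle of the underside of the small green and white tin, 47 x 64 x 18 mm. A bystander: leave it.
- glue_stick_mid (a point): Middle of the underside of the upright red and yellow glue stick, 26 mm across, 97 mm high. A bystander: leave it.
- memo_cube_mid (a point): Middle of the underside of the black note holder box, 105 x 69 x 63 mm. A bystander: leave it.
- calculator_mid (a point): Middle of the underside of the desk calculator, 112 x 70 x 19 mm. A bystander: leave it.
Things that resemble listed ones, but are neither listed nor needed, are in the scene too. There is more than one size of the part that bears pack_center; the job needs the largest.

How it is judged:
On the way:
1. the tongue end is down in the pocket at the lip while the tail end is still raised (x of pack_tongue in the frame of pocket below -0.031 m and z of pack_tongue in the frame of pocket below 0.006 m and z of pack_tail in the frame of pocket above 0.0065 m), for 0.05 s.
At the end, for the whole second after the job is handed in: The pack lies flat and at rest on the pocket floor (lower edges of tongue and tail within 2 mm of it, tilted less than 0.04 rad), lined up with the pocket within 0.06 rad, tongue toward the lip, its centre within 15 mm of the pocket point (10 mm of it the cup's setting) (z of pack_tongue in the frame of pocket between -0.002 and 0.002 m and z of pack_tail in the frame of pocket between -0.002 and 0.002 m and x of pack_tongue in the frame of pocket below -0.029 m and angle between pack_center's own z axis and vertical below 0.04 rad and angle between the x axis of pack_center and the x axis of pocket, either way round below 0.06 rad and horizontal distance between pack_center and pocket below 0.015 m and linear speed of pack below 0.01 m/s); the robot touches nothing.
It fails at once if the pack is forced: more than 40 N between the pack and the dock, all contacts added up, about 10 N of which the spring makes (contact force between pack and cup above 40 N).
It fails at once if the dock is struck or pushed with the gripper (more than 25 N) (contact force between the fingers and cup above 25 N).
It fails at once if a bystander is shifted by more than 20 mm (distance of any of eraser_mid, mint_tin_mid, glue_stick_mid, memo_cube_mid, calculator_mid from where it was at the start of the episode above 0.02 m).
It also fails if it takes over 72 s, if anything falls off the work surface, if the arm or the gripper's body presses on something with over 40 N, if the wrist force passes 120 N, or if a joint passes its speed limit or range.

## Working session

There is one attempt and no reset: what is moved stays moved. The work goes in short steps, Python scripts to look and compute and a tool call to move; the robot and the scene stay as the last step left them, time stands still between calls to the robot, and variables do not carry over. Pictures are saved under pics/ and viewed, and the job is handed in when it is done.

Besides the shell and the picture viewer there is one more tool, called after ">>>" as a command line: name --argument value ..., lists and objects as JSON in quotes. jog_arm: Moves the arm, as the interface text tells. Its arguments: {"type":"object","properties":{"increments":{"type":"array"},"newtons":{"type":"number"}},"required":["increments"]}

```bash
mkdir -p pics; cat > h.py <<'E'
from cell import arm
import numpy as np, cv2
from scipy.spatial.transform import Rotation as Ro
np.set_printoptions(precision=4,suppress=True)
def snap(name,fn):
    im=arm.get_image(name); cv2.imwrite('pics/'+fn,im['frame']); np.savez('pics/'+fn[:-4]+'.npz',**{k:np.asarray(v) for k,v in im.items()}); return im
def ray_plane(im,u,v,z):
    K=np.asarray(im['intrinsics']);R=np.asarray(im['R']);t=np.asarray(im['t'])
    d=R.T@np.linalg.solve(K,[u,v,1]);c=-R.T@t
    return c+d*(z-c[2])/d[2]
def proj(im,X):
    K=np.asarray(im['intrinsics']);p=K@(np.asarray(im['R'])@np.asarray(X)+np.asarray(im['t']));return p[:2]/p[2]
E
python3 - <<'E'
from h import *
s=arm.observe();print(s)
for n in ['scene','side','wrist']:
    im=snap(n,n+'0.png');print(n,[(k,np.asarray(v).tolist()) for k,v in im.items() if k not in('frame','depth')])
E
```

```text
{'clock': 0.0, 'joints': array([-0.1026,  0.4352,  0.025 ,  1.5741, -0.0116,  1.134 , -0.0751]), 'dq': array([-0.0012,  0.0012, -0.0008, -0.0003, -0.0011, -0.0006,  0.0026]), 'joint_efforts': array([  0.0004, -66.7854,   0.9849, -31.4464,  -0.0605,   0.0428,
         0.0001]), 'position': array([ 0.6245, -0.0001,  0.2259]), 'ee_rot': array([-2.2208, -2.2206,  0.0019]), 'force': array([ 0.0317, -0.65  ,  0.0156]), 'ft_torque': array([-0.0126,  0.009 ,  0.0077]), 'width': 0.9991084092455913}
scene [('intrinsics', [[526.44004872058, 0.0, 281.8254684011158], [0.0, 526.44004872058, 202.84313691112365], [0.0, 0.0, 1.0]]), ('R', [[-0.0845181686148086, -0.9964192060881608, -0.002333433658267192], [-0.5164927554724044, 0.04581230409180072, -0.8550651825085169], [0.8521102702810954, -0.07106334169203642, -0.5185152733999635]]), ('t', [0.29523946550537694, 0.301368642265797, 0.5934522443115606])]
side [('intrinsics', [[381.5259401591412, 0.0, 280.52654927662167], [0.0, 381.5259401591412, 210.7807406779092], [0.0, 0.0, 1.0]]), ('R', [[0.8088307523321577, -0.5878546951588047, -0.014821317807277743], [-0.23246940715420572, -0.29650066780117285, -0.9263073619111698], [0.5401396012320959, 0.7526713833893297, -0.37647709068099344]]), ('t', [-0.26695978602409254, 0.2524991390868939, 0.38121478821276644])]
wrist [('intrinsics', [[325.19226210127806, 0.0, 282.718992493292], [0.0, 325.19226210127806, 209.73966247524191], [0.0, 0.0, 1.0]]), ('hand_eye', [[-0.0004068460068191586, -0.9580988990069015, -0.28643731285935425, 0.07742359433319447], [0.9999998692324019, -0.0004785534119180721, 0.0001803380395596766, 0.001152318820921483], [-0.0003098572305206223, -0.28643720203282386, 0.9580989684161555, -0.15701644567377646], [0.0, 0.0, 0.0, 1.0]])]
```

View pics/scene0.png

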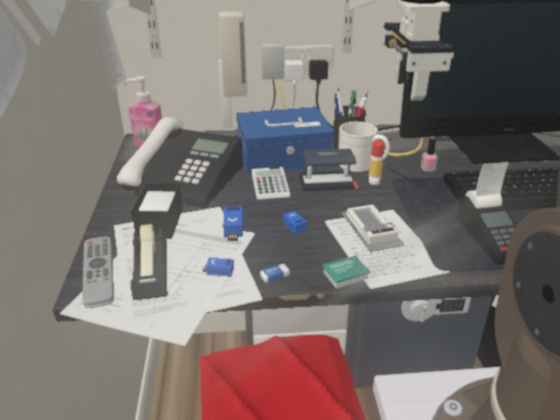

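View pics/side0.png

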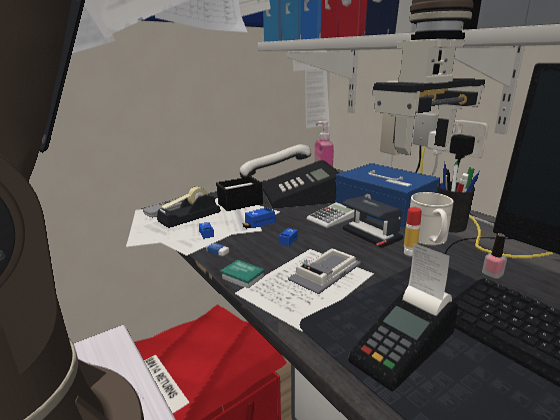

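View pics/wrist0.png

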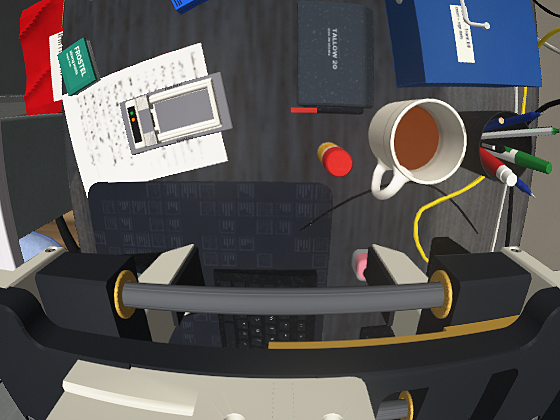

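The scene view shows three blue packs at about (233,222), (295,222) and (219,267), and the dock at (372,228). The wrist view shows the dock at (180,115), with its contact housing at the left end. Next I zoom in and measure.

```bash
python3 - <<'E'
from h import *
a=cv2.imread('pics/scene0.png');b=cv2.imread('pics/side0.png');w=cv2.imread('pics/wrist0.png')
c1=cv2.resize(a[195:285,190:310],None,fx=4,fy=4,interpolation=2)
c2=cv2.resize(a[200:250,335:405],None,fx=5,fy=5,interpolation=2)
cv2.imwrite('pics/z1.png',c1);cv2.imwrite('pics/z2.png',cv2.resize(w[60:170,100:250],None,fx=5,fy=5,interpolation=2))
cv2.imwrite('pics/z3.png',cv2.resize(b[195:300,190:370],None,fx=4,fy=4,interpolation=2))
class D(dict):pass
for n,f in(('scene',a),('side',b)):
    im=np.load(f'pics/{n}0.npz')
    hsv=cv2.cvtColor(f,cv2.COLOR_BGR2HSV)
    m=cv2.inRange(hsv,(110,150,60),(128,255,255))
    k,l,st,ce=cv2.connectedComponentsWithStats(m)
    for i in range(1,k):
        if st[i,4]>60 and st[i,4]<1500:
            mm=l==i
            v,u=np.nonzero(mm);dd=im['depth'][mm]
            R=im['R'];K=im['intrinsics']
            P=(np.linalg.inv(K)@np.c_[u,v,np.ones_like(u)].T*dd).T-im['t'];P=P@R
            print(n,st[i],ce[i],ray_plane(im,*ce[i],.025), 'min',P.min(0),'max',P.max(0),'med',np.median(P,0))
E
```

```text
scene [285 215  20  18 156] [294.8846 224.1474] [0.4859 0.2307 0.025 ] min [-0.3251  0.2115  0.002 ] max [0.5272 0.3225 0.5661] med [0.4998 0.2295 0.0146]
side [242  12  21  11 166] [253.8434  17.8916] [-2.1865 -3.9096  0.025 ] min [0.6631 0.6137 0.4594] max [0.7285 0.6263 0.4866] med [0.7011 0.6217 0.4705]
side [467 174  11  18  63] [472.1746 182.9683] [1.1297 0.1585 0.025 ] min [0.8478 0.0187 0.095 ] max [0.8674 0.0333 0.1335] med [0.862  0.0255 0.1126]
side [245 207  30  21 432] [260.0972 217.4769] [0.5068 0.3235 0.025 ] min [ 0.4862  0.3248 -0.0008] max [0.5513 0.3635 0.0318] med [0.5135 0.3298 0.0206]
side [199 223  15  16 174] [206.0632 230.4425] [0.375  0.3358 0.025 ] min [ 0.0687 -0.369   0.0005] max [0.4017 0.3895 0.3735] med [0.3832 0.3508 0.016 ]
side [279 228  19  18 241] [287.8257 236.61  ] [0.4968 0.203  0.025 ] min [0.4908 0.2063 0.0007] max [0.539  0.2461 0.0221] med [0.5071 0.2207 0.0161]
```

View pics/z1.png

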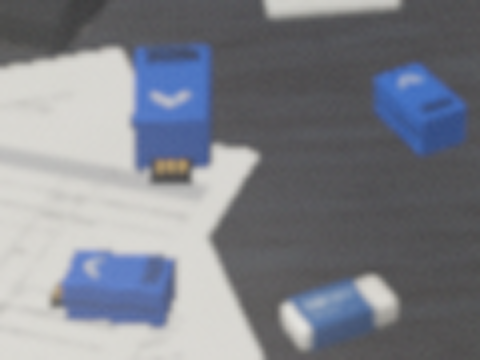

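View pics/z2.png

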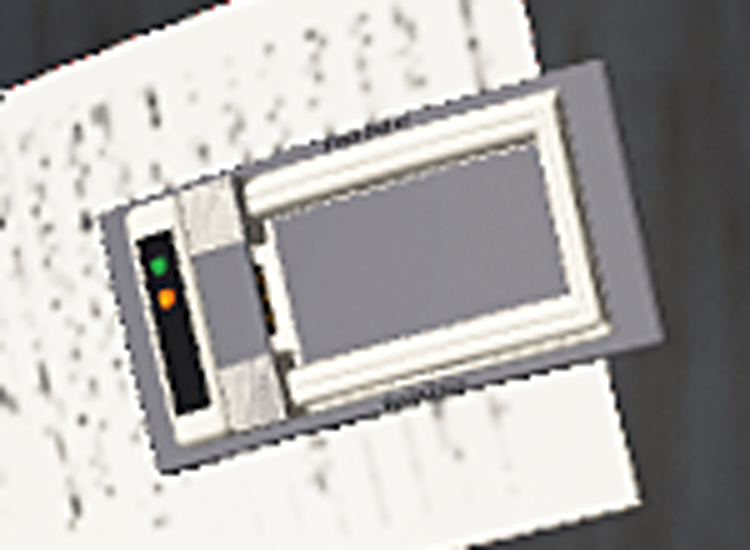

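View pics/z3.png

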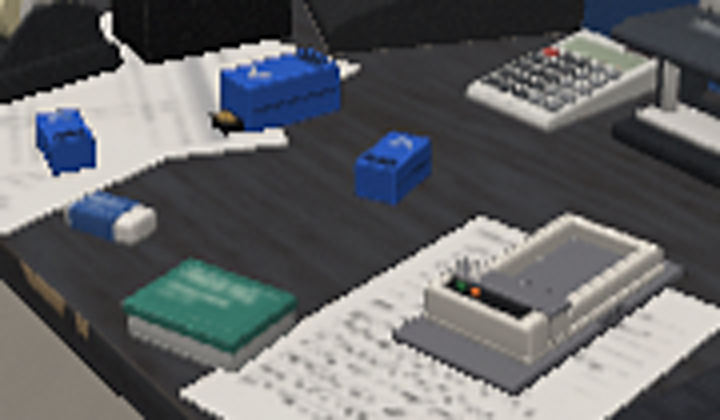

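The scene zoom shows the largest pack at about (233,222), with its tongue and brass strips toward the robot and its ridges at the far end. The wrist zoom shows the dock with its contacts and LEDs on the left. Now I measure both.

```bash
cat >> h.py <<'E'
def wray(im,pos,rot,u,v):
    K=np.asarray(im['intrinsics']);H=np.asarray(im['hand_eye'])
    x=(u-K[0,2])/K[0,0];y=(v-K[1,2])/K[1,1];r=np.hypot(x,y)
    d=np.array([np.sin(r)*x/r,np.sin(r)*y/r,np.cos(r)]) if r>0 else np.array([0,0,1.])
    R=Ro.from_rotvec(rot).as_matrix()
    return R@H[:3,3]+pos, R@H[:3,:3]@d, d
def wplane(im,pos,rot,u,v,z):
    c,d,_=wray(im,pos,rot,u,v); return c+d*(z-c[2])/d[2]
def wdep(im,pos,rot,u,v):
    c,d,dc=wray(im,pos,rot,u,v); return c+d*np.asarray(im['depth'])[int(round(v)),int(round(u))]/dc[2]
E
python3 - <<'E'
from h import *
s=arm.observe();p,r=s['position'],s['ee_rot'];im=dict(np.load('pics/wrist0.npz'))
q=lambda x,y:(100+x/5-.4,60+y/5-.4)
print(Ro.from_rotvec(r).as_matrix())
for n,x,y in [('floor',420,250),('baseRear',610,200),('baseFront',118,220),('paper',60,250),('wallrear',570,200),('wallL',400,150),('lip',230,300),('housing',190,420)]:
    print(n,wdep(im,p,r,*q(x,y)))
for n,x,y,z in [('bR1',603,60,.005),('bR2',663,340,.005),('bF2',163,473,.005),('bF1',100,215,.005),('pockRL',535,145,.01),('pockRR',568,293,.01),('cup rear R top',545,92,.019),('cuprearL?',610,335,.005)]:
    print(n,wplane(im,p,r,*q(x,y),z))
E
```

```text
[[-0.      1.     -0.0012]
 [ 1.      0.     -0.0001]
 [-0.0001 -0.0012 -1.    ]]
floor [0.51   0.0875 0.0094]
baseRear [0.5551 0.0971 0.0054]
baseFront [0.4281 0.1017 0.0056]
paper [0.4078 0.0961 0.0006]
wallrear [0.5481 0.0969 0.0174]
wallL [0.5082 0.1109 0.0178]
lip [0.4669 0.0789 0.0238]
housing [0.4543 0.0512 0.0231]
bR1 [0.5536 0.1304 0.005 ]
bR2 [0.567  0.0638 0.005 ]
bF2 [0.4369 0.037  0.005 ]
bF1 [0.4226 0.1035 0.005 ]
pockRL [0.5385 0.1106 0.01  ]
pockRR [0.5457 0.0756 0.01  ]
cup rear R top [0.543  0.1219 0.019 ]
cuprearL? [0.5545 0.0653 0.005 ]
```

>>> jog_arm --increments '[{"slide": [8, -26, 6], "roll": 0, "gripper": 1}, {"slide": [16, -52, 12], "roll": 0, "gripper": 1}, {"slide": [24, -78, 18], "roll": 0, "gripper": 1}, {"slide": [32, -104, 24], "roll": 0, "gripper": 1}, {"slide": [40, -130, 30], "roll": 0, "gripper": 1}, {"slide": [40, -130, 30], "roll": 0, "gripper": 1}, {"slide": [40, -130, 30], "roll": 0, "gripper": 1}, {"slide": [40, -130, 30], "roll": 0, "gripper": 1}, {"slide": [40, -130, 30], "roll": 0, "gripper": 1}, {"slide": [40, -130, 30], "roll": 0, "gripper": 1}]'

```text
clock: 0.98
position: [0.496, 0.0397, 0.1969]
ee_rot: [2.222, 2.22, 0.001]
force: [0.2, 0.9, 0.1]
width: 1.003
```

```bash
python3 - <<'E'
from h import *
s=arm.observe();p,r=s['position'],s['ee_rot'];np.savez('pics/w1s.npz',p=p,r=r);print(s['clock'],p,r,s['force'])
im=snap('wrist','w1.png')
cv2.imwrite('pics/w1z.png',cv2.resize(im['frame'][60:260,170:400],None,fx=3.4,fy=3,interpolation=2))
E
```

```text
0.9833 [0.496  0.0397 0.1969] [2.2221 2.2201 0.0007] [0.1846 0.921  0.1174]
```

View pics/w1.png

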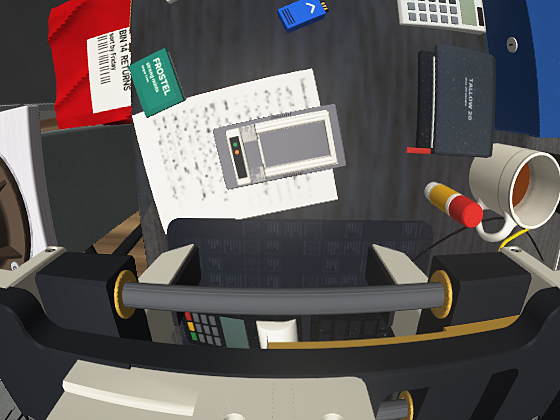

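The dock sits at (280,147) in the wrist view, with its lip end on the left.

```bash
python3 - <<'E'
from h import *
f=cv2.imread('pics/w1.png')
cv2.imwrite('pics/w1z.png',cv2.resize(f[95:195,207:352],None,fx=5.5,fy=5.5,interpolation=2))
E
```

```text
(no output)
```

View pics/w1z.png

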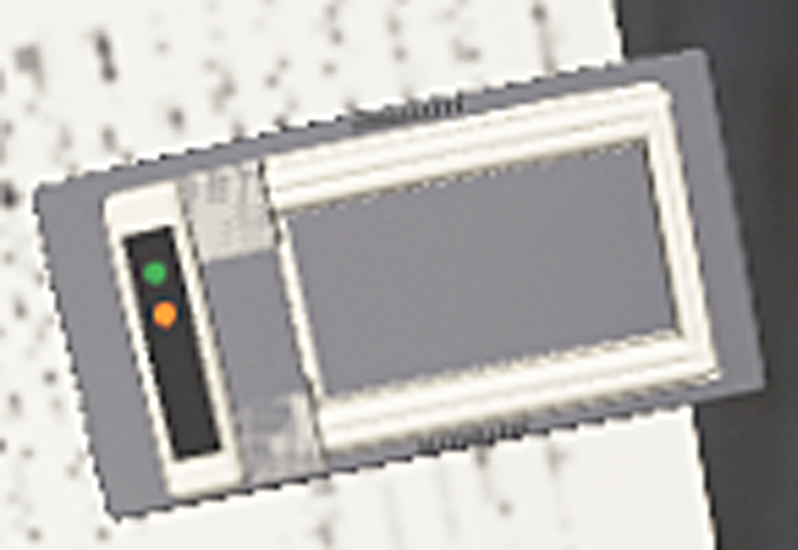

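```bash
python3 - <<'E'
from h import *
z=np.load('pics/w1s.npz');p,r=z['p'],z['r'];im=dict(np.load('pics/w1.npz'))
q=lambda x,y:(207+(x+.5)/5.5-.5,95+(y+.5)/5.5-.5)
W=lambda x,y,zz:wplane(im,p,r,*q(x,y),zz)
for x,y in[(480,260),(720,150),(70,220),(20,250)]:print(wdep(im,p,r,*q(x,y)))
c=[W(*a,.0055) for a in[(35,190),(703,50),(765,382),(113,520)]]
TL,TR,BR,BL=c
print(np.array(c)); print('len',np.linalg.norm(TR-TL),np.linalg.norm(BR-BL),'wid',np.linalg.norm(TL-BL),np.linalg.norm(TR-BR))
d=(TR-TL+BR-BL)[:2];y1=np.arctan2(d[1],d[0]);w=(TL-BL+TR-BR)[:2];y2=np.arctan2(-w[0],w[1]);print('yaw',y1,y2)
ctr=np.mean(c,0)[:2];yaw=(y1*2+y2)/3
A=np.array([[np.cos(yaw),np.sin(yaw)],[-np.sin(yaw),np.cos(yaw)]])
L=lambda x,y,zz:A@(W(x,y,zz)[:2]-ctr)*1e3
print('centre',ctr,'yaw',yaw)
print('rear floor',L(645,143,.01),L(683,330,.01))
print('floor side',L(288,213,.01),L(325,393,.01))
print('cheek rear top',L(262,160,.025),L(322,450,.025))
print('cup front top',L(105,205,.025),L(172,495,.025))
print('cup rear top outer',L(668,85,.019),L(715,370,.019))
E
```

```text
[0.5092 0.089  0.0112]
[0.5561 0.1108 0.0051]
[0.429  0.0974 0.0044]
[0.418  0.0915 0.0011]
[[0.4223 0.1036 0.0055]
 [0.5524 0.1304 0.0055]
 [0.5663 0.065  0.0055]
 [0.4357 0.0369 0.0055]]
len 0.13277444564627292 0.13352565792170362 wid 0.06810248482416859 0.06687066034469626
yaw 0.20730473657606718 0.20340013712395544
centre [0.4942 0.084 ] yaw 0.20600320342536327
rear floor [51.2258 17.826 ] [ 51.7096 -19.2991]
floor side [-18.3396  18.3232] [-18.9349 -17.4486]
cheek rear top [-19.6591  29.5077] [-20.5776 -25.7337]
cup front top [-49.8287  27.9892] [-50.2778 -28.1472]
cup rear top outer [56.5004 28.1297] [ 55.301  -26.6955]
```

>>> jog_arm --increments '[{"slide": [36, 3, 0], "roll": 0, "gripper": 1}, {"slide": [72, 6, 0], "roll": 0, "gripper": 1}, {"slide": [108, 9, 0], "roll": 0, "gripper": 1}, {"slide": [144, 12, 0], "roll": 0, "gripper": 1}, {"slide": [180, 15, 10], "roll": 0, "gripper": 1}, {"slide": [216, 18, 20], "roll": 0, "gripper": 1}, {"slide": [250, 20, 30], "roll": 0, "gripper": 1}, {"slide": [250, 20, 30], "roll": 0, "gripper": 1}, {"slide": [250, 20, 30], "roll": 0, "gripper": 1}, {"slide": [250, 20, 30], "roll": 0, "gripper": 1}]'

```text
clock: 1.87
position: [0.5154, 0.2893, 0.1663]
ee_rot: [2.222, 2.221, -0.001]
force: [0.3, -0.1, 0.3]
width: 1.0
```

```bash
python3 - <<'E'
from h import *
s=arm.observe();p,r=s['position'],s['ee_rot'];np.savez('pics/w2s.npz',p=p,r=r);print(s['clock'],p,r,s['force'])
im=snap('wrist','w2.png')
E
```

```text
1.8667 [0.5154 0.2893 0.1663] [ 2.2215  2.2207 -0.0015] [ 0.2896 -0.1266  0.2936]
```

View pics/w2.png

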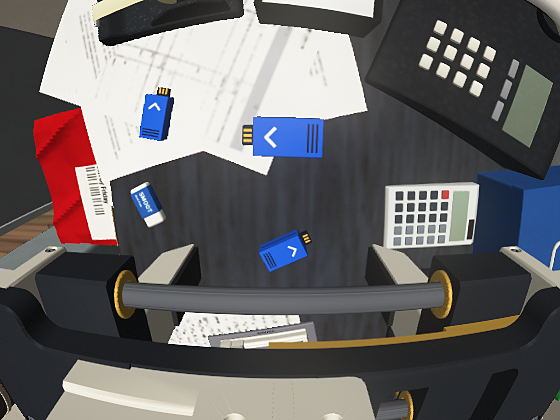

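The largest pack is at (288,136) in the wrist view, with its tongue at (247,134) on the left. Its yaw is close to the world x axis.

```bash
python3 - <<'E'
from h import *
z=np.load('pics/w2s.npz');p,r=z['p'],z['r'];im=dict(np.load('pics/w2.npz'));f=im['frame']
cv2.imwrite('pics/w2z.png',cv2.resize(f[100:175,230:340],None,fx=7,fy=7,interpolation=2))
for u,v in[(300,135),(247,134),(320,20),(330,26),(200,170)]:print(wdep(im,p,r,u,v))
# memo front lower edge
print('memo low edge',wplane(im,p,r,265,28,0),wplane(im,p,r,370,37,0))
E
```

```text
[0.5322 0.3488 0.0289]
[0.4821 0.3488 0.0082]
[0.5496 0.4548 0.0334]
[0.5604 0.4532 0.02  ]
[ 0.431   0.3123 -0.0021]
memo low edge [0.4994 0.4557 0.    ] [0.6039 0.4501 0.    ]
```

View pics/w2z.png

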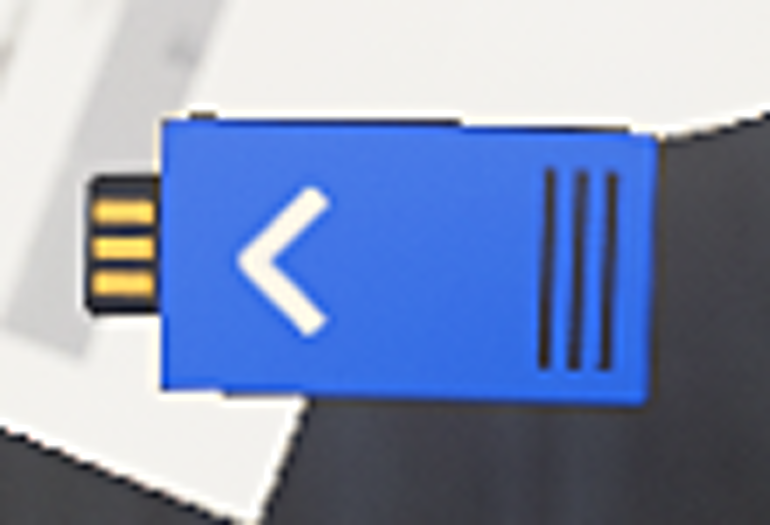

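```bash
python3 - <<'E'
from h import *
z=np.load('pics/w2s.npz');p,r=z['p'],z['r'];im=dict(np.load('pics/w2.npz'))
q=lambda x,y:(230+(x+.5)/7-.5,100+(y+.5)/7-.5)
W=lambda x,y,zz:wplane(im,p,r,*q(x,y),zz)
c=[W(*a,.03) for a in[(162,120),(655,133),(648,403),(162,389)]];print(np.array(c))
TL,TR,BR,BL=c;print(np.linalg.norm(TR-TL),np.linalg.norm(BR-BL),np.linalg.norm(TL-BL),np.linalg.norm(TR-BR))
d=(TR-TL+BR-BL);w=(TL-BL+TR-BR);print(np.arctan2(d[1],d[0]),np.arctan2(-w[0],w[1]),np.mean(c,0))
ti=[W(85,178,.008),W(85,312,.008)];print(ti)
E
```

```text
[[0.4899 0.3656 0.03  ]
 [0.5528 0.3641 0.03  ]
 [0.5525 0.3289 0.03  ]
 [0.4894 0.3307 0.03  ]]
0.06294680340803917 0.06311069292511808 0.03494068229579314 0.03518618280657442
-0.026394125400232584 -0.011344066465701632 [0.5211 0.3473 0.03  ]
[array([0.4771, 0.3576, 0.008 ]), array([0.4768, 0.3389, 0.008 ])]
```

>>> jog_arm --increments '[{"slide": [6, 3, 0], "roll": -0.12, "gripper": 0.8}, {"slide": [12, 6, 0], "roll": -0.24, "gripper": 0.8}, {"slide": [18, 9, 10], "roll": -0.36, "gripper": 0.8}, {"slide": [24, 12, 20], "roll": -0.48, "gripper": 0.8}, {"slide": [30, 15, 30], "roll": -0.6, "gripper": 0.8}, {"slide": [36, 18, 40], "roll": -0.72, "gripper": 0.8}, {"slide": [42, 21, 50], "roll": -0.84, "gripper": 0.8}, {"slide": [48, 24, 60], "roll": -0.96, "gripper": 0.8}, {"slide": [54, 27, 70], "roll": -1.08, "gripper": 0.8}, {"slide": [57.5, 29.6, 80], "roll": -1.2, "gripper": 0.8}]'

```text
clock: 2.75
position: [0.5459, 0.3463, 0.0869]
ee_rot: [0.573, 3.088, 0.0]
force: [0.1, 0.3, -0.4]
width: 0.801
```

>>> jog_arm --increments '[{"slide": [0, 0, 0], "roll": -0.12, "gripper": 0.8}, {"slide": [0, 0, 0], "roll": -0.24, "gripper": 0.8}, {"slide": [0, 0, 0], "roll": -0.35, "gripper": 0.8}, {"slide": [0, 0, 0], "roll": -0.35, "gripper": 0.8}, {"slide": [0, 0, 0], "roll": -0.35, "gripper": 0.8}, {"slide": [0, 0, 0], "roll": -0.35, "gripper": 0.8}, {"slide": [0, 0, 0], "roll": -0.35, "gripper": 0.8}, {"slide": [0, 0, 0], "roll": -0.35, "gripper": 0.8}, {"slide": [0, 0, 0], "roll": -0.35, "gripper": 0.8}, {"slide": [0, 0, 0], "roll": -0.35, "gripper": 0.8}]'

```text
clock: 3.58
position: [0.5446, 0.3475, 0.0868]
ee_rot: [0.034, 3.141, -0.0]
force: [0.3, 0.6, 0.1]
width: 0.803
```

```bash
python3 - <<'E'
from h import *
s=arm.observe();p,r=s['position'],s['ee_rot'];np.savez('pics/w3s.npz',p=p,r=r);print(s['clock'],p,r,s['force']);print(Ro.from_rotvec(r).as_matrix(),s['joints'])
im=snap('wrist','w3.png')
E
```

```text
3.5833 [0.5446 0.3475 0.0868] [ 0.0336  3.1413 -0.0002] [0.3267 0.5692 0.1455]
[[-0.9998  0.0214  0.0001]
 [ 0.0214  0.9998 -0.0001]
 [-0.0001 -0.0001 -1.    ]] [-0.3594  0.6489 -0.4497  1.637   0.3334  0.9326  0.6194]
```

View pics/w3.png

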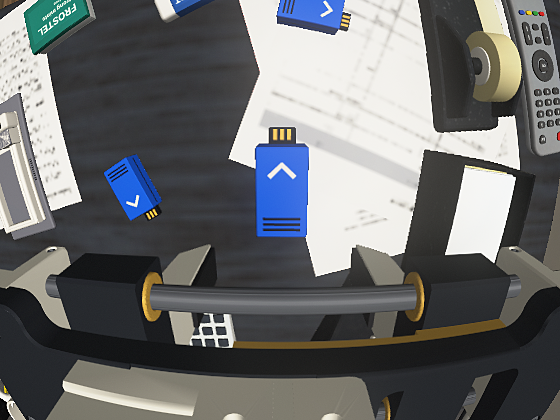

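The pack is upright and centred at about (282,190), between the jaws. I check its lateral and yaw error before closing in.

```bash
python3 - <<'E'
from h import *
z=np.load('pics/w3s.npz');p,r=z['p'],z['r'];im=dict(np.load('pics/w3.npz'));f=im['frame']
m=cv2.inRange(cv2.cvtColor(f,cv2.COLOR_BGR2HSV),(105,150,60),(128,255,255));k,l,st,ce=cv2.connectedComponentsWithStats(m)
i=l[200,265];m=(l==i).astype(np.uint8);print(st[i])
c=cv2.findContours(m,0,2)[0][0];
for v in(155,230):
    row=np.nonzero(m[v])[0];print(v,row.min(),row.max(),wplane(im,p,r,row.min()-.5,v,.03),wplane(im,p,r,row.max()+.5,v,.03))
v=np.nonzero(m[:,270])[0];print(v.min(),v.max(),wplane(im,p,r,270,v.min()-.5,.03),wplane(im,p,r,270,v.max()+.5,.03))
E
```

```text
[ 255  144   54   93 4303]
155 255 308 [0.4941 0.3299 0.03  ] [0.4949 0.3656 0.03  ]
230 256 306 [0.5467 0.3283 0.03  ] [0.5475 0.3641 0.03  ]
147 236 [0.4888 0.3404 0.03  ] [0.5518 0.3384 0.03  ]
```

>>> jog_arm --increments '[{"slide": [0, 0, 20], "roll": 0, "gripper": 0.8}, {"slide": [0, 0, 40], "roll": 0, "gripper": 0.8}, {"slide": [0, 0, 55], "roll": 0, "gripper": 0.8}, {"slide": [0, 0, 65], "roll": 0, "gripper": 0.8}, {"slide": [0, 0, 70], "roll": 0, "gripper": 0.8}, {"slide": [0, 0, 70], "roll": 0, "gripper": 0.8}, {"slide": [0, 0, 70], "roll": 0, "gripper": 0.4}, {"slide": [0, 0, 70], "roll": 0, "gripper": 0.3}, {"slide": [0, 0, 70], "roll": 0, "gripper": 0.3}, {"slide": [0, 0, 70], "roll": 0, "gripper": 0.3}]' --newtons 4

```text
clock: 4.47
position: [0.5451, 0.3478, 0.0176]
ee_rot: [0.033, 3.14, 0.001]
force: [-0.1, -0.2, -0.1]
width: 0.562
```

>>> jog_arm --increments '[{"slide": [0, 0, 0], "roll": 0, "gripper": 0.3}, {"slide": [0, 0, 0], "roll": 0, "gripper": 0.3}, {"slide": [0, 0, 0], "roll": 0, "gripper": 0.3}, {"slide": [0, 0, 0], "roll": 0, "gripper": 0.3}, {"slide": [0, 0, -2], "roll": 0, "gripper": 0.3}, {"slide": [0, 0, -4], "roll": 0, "gripper": 0.3}, {"slide": [0, 0, -6], "roll": 0, "gripper": 0.3}, {"slide": [0, 0, -8], "roll": 0, "gripper": 0.3}, {"slide": [0, 0, -8], "roll": 0, "gripper": 0.3}, {"slide": [0, 0, -8], "roll": 0, "gripper": 0.3}]'

```text
clock: 5.3
position: [0.5448, 0.3476, 0.0249]
ee_rot: [0.033, 3.141, 0.001]
force: [0.9, 0.6, -1.0]
width: 0.388
```

```bash
python3 - <<'E'
from h import *
s=arm.observe();p,r=s['position'],s['ee_rot'];np.savez('pics/w4s.npz',p=p,r=r);print(s['clock'],p,r,s['force'],s['ft_torque'],s['width'])
im=snap('wrist','w4.png');im=snap('side','s4.png');im2=snap('scene','c4.png')
a=cv2.resize(im['frame'][185:245,225:295],None,fx=6,fy=6,interpolation=2);b=cv2.resize(im2['frame'][190:250,200:260],None,fx=6,fy=6,interpolation=2)
cv2.imwrite('pics/z4.png',np.hstack([a,b]))
E
```

```text
5.3 [0.5448 0.3476 0.0249] [0.0328 3.141  0.0005] [ 0.9402  0.5574 -0.971 ] [ 0.2412 -0.1554  0.0032] 0.3879732357552731
```

View pics/z4.png

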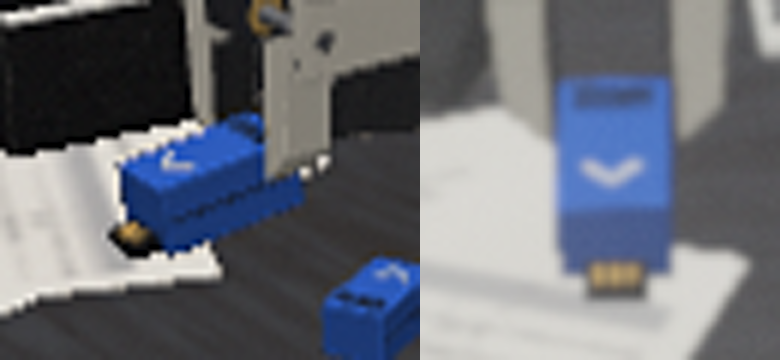

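View pics/w4.png

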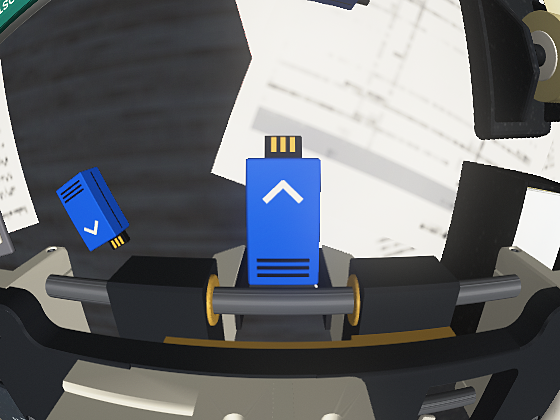

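The pack is gripped (width 35.7 mm) and the nose appears to be resting on the desk while the tail lifts. I lift further and measure the pitch from the depth of the top face.

>>> jog_arm --increments '[{"slide": [0, 0, -2], "roll": 0, "gripper": 0.3}, {"slide": [0, 0, -4], "roll": 0, "gripper": 0.3}, {"slide": [0, 0, -6], "roll": 0, "gripper": 0.3}, {"slide": [0, 0, -8], "roll": 0, "gripper": 0.3}, {"slide": [0, 0, -8], "roll": 0, "gripper": 0.3}, {"slide": [0, 0, -8], "roll": 0, "gripper": 0.3}, {"slide": [0, 0, -8], "roll": 0, "gripper": 0.3}, {"slide": [0, 0, -8], "roll": 0, "gripper": 0.3}, {"slide": [0, 0, -8], "roll": 0, "gripper": 0.3}, {"slide": [0, 0, -8], "roll": 0, "gripper": 0.3}]'

```text
clock: 6.28
position: [0.5446, 0.3474, 0.0327]
ee_rot: [-0.033, -3.141, 0.0]
force: [-0.7, -0.3, -1.3]
width: 0.391
```

```bash
cat >> h.py <<'E'
def packpose(im,p,r):
    """fit top face of pack from wrist depth; returns info in tool/world"""
    f=np.asarray(im['frame'])
    m=cv2.inRange(cv2.cvtColor(f,cv2.COLOR_BGR2HSV),(105,130,60),(128,255,255))
    k,l,st,ce=cv2.connectedComponentsWithStats(m)
    i=max(range(1,k),key=lambda j:st[j,4] if abs(ce[j,0]-282)<40 and ce[j,1]<300 else 0)
    mm=cv2.erode((l==i).astype(np.uint8),np.ones((7,7)))
    v,u=np.nonzero(mm)
    P=np.array([wdep(im,p,r,a,b) for a,b in zip(u,v)])
    for _ in range(4):
        c=P.mean(0);n=np.linalg.svd(P-c,full_matrices=False)[2][2];n*=np.sign(n[2])
        e=np.abs((P-c)@n);P=P[e<max(.001,2*e.std())]
    R=Ro.from_rotvec(r).as_matrix();fx=-R[:,0]
    return c,n,np.degrees(np.arctan2(-n@fx if False else n@(-fx),n[2])),st[i]
E
python3 - <<'E'
from h import *
im=dict(np.load('pics/w3.npz'));z=np.load('pics/w3s.npz');print(packpose(im,z['p'],z['r']))
im=dict(np.load('pics/w4.npz'));z=np.load('pics/w4s.npz');print(packpose(im,z['p'],z['r']))
s=arm.observe();p,r=s['position'],s['ee_rot'];np.savez('pics/w5s.npz',p=p,r=r);print(s['clock'],p,r,s['force'],s['ft_torque'],s['width'])
im=snap('wrist','w5.png');print(packpose(im,p,r));im=snap('side','s5.png')
cv2.imwrite('pics/z5.png',cv2.resize(im['frame'][175:245,225:305],None,fx=8,fy=8,interpolation=2))
E
```

```text
(array([0.516 , 0.3466, 0.0335]), array([-0.0258, -0.9996,  0.0066]), np.float64(34.06606745667997), array([ 255,  144,   54,   93, 4447], dtype=int32))
(array([0.5147, 0.3482, 0.0371]), array([0.0394, 0.9992, 0.0054]), np.float64(-73.89747947822987), array([ 245,  157,   76,  128, 8571], dtype=int32))
6.2833 [0.5446 0.3474 0.0327] [-0.0328 -3.1414  0.0002] [-0.6857 -0.3415 -1.2978] [ 0.0914 -0.126   0.0218] 0.3908638675979775
(array([0.5161, 0.3478, 0.0375]), array([-0.2344,  0.0054,  0.9721]), np.float64(13.560511487633569), array([ 247,  157,   72,  127, 8429], dtype=int32))
```

View pics/z5.png

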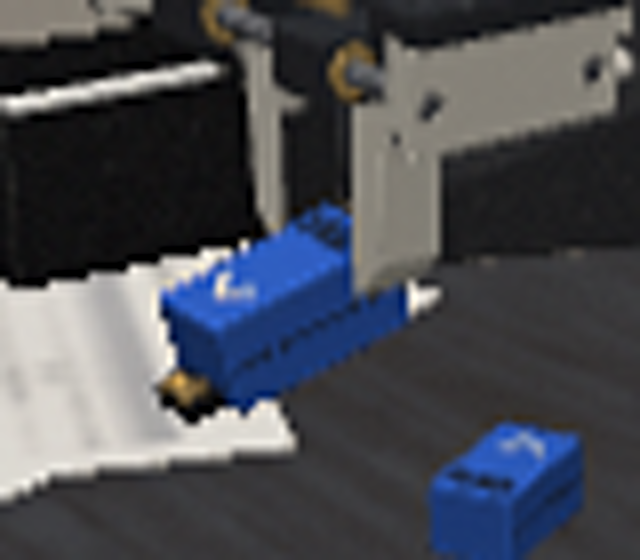

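The pack hangs 13.5° nose-down, and the geometry agrees with the 15.4 mm lift. I tighten the grip to lock this tilt, then lift and carry the pack toward the dock.

>>> jog_arm --increments '[{"slide": [0, 0, 0], "roll": 0, "gripper": 0.2}, {"slide": [0, 0, 0], "roll": 0, "gripper": 0.2}, {"slide": [0, 0, 0], "roll": 0, "gripper": 0.2}, {"slide": [0, 0, -5], "roll": 0, "gripper": 0.2}, {"slide": [0, 0, -15], "roll": 0, "gripper": 0.2}, {"slide": [0, 0, -30], "roll": 0, "gripper": 0.2}, {"slide": [0, 0, -45], "roll": 0, "gripper": 0.2}, {"slide": [0, 0, -60], "roll": 0, "gripper": 0.2}, {"slide": [0, 0, -70], "roll": 0, "gripper": 0.2}, {"slide": [0, 0, -70], "roll": 0, "gripper": 0.2}]' --newtons 40

```text
clock: 7.22
position: [0.5458, 0.3487, 0.1059]
ee_rot: [0.033, 3.138, 0.004]
force: [0.5, 0.3, -0.3]
width: 0.389
```

>>> jog_arm --increments '[{"slide": [0, -20, 0], "roll": -0.03, "gripper": 0.2}, {"slide": [0, -50, 0], "roll": -0.06, "gripper": 0.2}, {"slide": [0, -85, 0], "roll": -0.1, "gripper": 0.2}, {"slide": [-1, -120, 0], "roll": -0.14, "gripper": 0.2}, {"slide": [-2, -155, 0], "roll": -0.17, "gripper": 0.2}, {"slide": [-3, -190, 0], "roll": -0.2, "gripper": 0.2}, {"slide": [-4, -220, 0], "roll": -0.227, "gripper": 0.2}, {"slide": [-4.5, -240, 0], "roll": -0.227, "gripper": 0.2}, {"slide": [-4.5, -253, 0], "roll": -0.227, "gripper": 0.2}, {"slide": [-4.5, -253, 0], "roll": -0.227, "gripper": 0.2}]'

```text
clock: 8.05
position: [0.5437, 0.0907, 0.1022]
ee_rot: [0.316, -3.124, 0.003]
force: [0.0, -0.3, -1.8]
width: 0.387
```

```bash
python3 - <<'E'
from h import *
s=arm.observe();p,r=s['position'],s['ee_rot'];np.savez('pics/w6s.npz',p=p,r=r);print(s['clock'],p,r,s['force'],s['ft_torque'],s['width'])
im=snap('wrist','w6.png');print(packpose(im,p,r))
E
```

```text
8.05 [0.5437 0.0907 0.1022] [ 0.3161 -3.1245  0.0029] [ 0.0156 -0.3046 -1.8179] [ 0.1737 -0.1179  0.0084] 0.38721300981533063
(array([0.5157, 0.0846, 0.1071]), array([-0.2281, -0.0459,  0.9726]), np.float64(13.528537254090727), array([ 247,  157,   72,  127, 8436], dtype=int32))
```

View pics/w6.png

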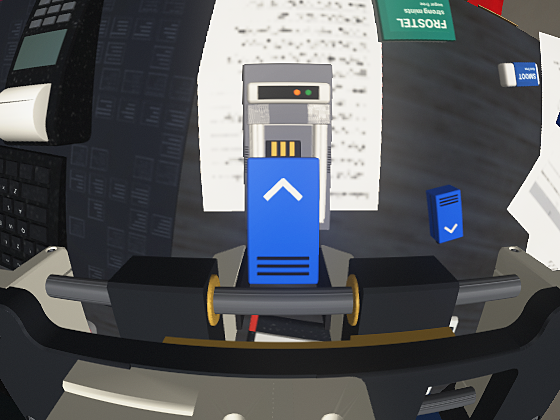

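The tilt held at 13.5° during the carry. The wrist view shows the dock ahead: housing at (289,92), cheeks at row ~115, tongue at (283,148). I let the arm settle, then measure the lateral and yaw offset between dock and pack.

>>> jog_arm --increments '[{"slide": [0, 0, 0], "roll": 0, "gripper": 0.2}, {"slide": [0, 0, 0], "roll": 0, "gripper": 0.2}, {"slide": [0, 0, 0], "roll": 0, "gripper": 0.2}, {"slide": [0, 0, 0], "roll": 0, "gripper": 0.2}, {"slide": [0, 0, 0], "roll": 0, "gripper": 0.2}, {"slide": [0, 0, 0], "roll": 0, "gripper": 0.2}, {"slide": [0, 0, 0], "roll": 0, "gripper": 0.2}, {"slide": [0, 0, 0], "roll": 0, "gripper": 0.2}, {"slide": [0, 0, 0], "roll": 0, "gripper": 0.2}, {"slide": [0, 0, 0], "roll": 0, "gripper": 0.2}]'

```text
clock: 8.93
position: [0.5439, 0.0944, 0.1027]
ee_rot: [-0.323, 3.125, -0.0]
force: [-0.5, -0.9, -2.1]
width: 0.385
```

```bash
python3 - <<'E'
from h import *
s=arm.observe();p,r=s['position'],s['ee_rot'];np.savez('pics/w7s.npz',p=p,r=r);print(s['clock'],p,r,s['force'],s['ft_torque'],s['width'])
R=Ro.from_rotvec(r).as_matrix();print('yaw',np.arctan2(R[1,0],R[0,0]),np.arctan2(-R[1,0],-R[0,0]))
im=snap('wrist','w7.png');print(packpose(im,p,r))
cv2.imwrite('pics/w7z.png',cv2.resize(im['frame'][55:170,225:350],None,fx=5,fy=5,interpolation=2))
E
```

```text
8.9333 [0.5439 0.0944 0.1027] [-0.323   3.1249 -0.0001] [-0.5157 -0.8936 -2.098 ] [ 0.1308 -0.0372  0.0314] 0.38466686565105035
yaw -2.9355971257726647 0.2059955278171285
(array([0.5152, 0.0881, 0.1114]), array([-0.1879,  0.9822,  0.0043]), np.float64(-75.79786828344947), array([ 247,  157,   72,  127, 8429], dtype=int32))
```

View pics/w7z.png

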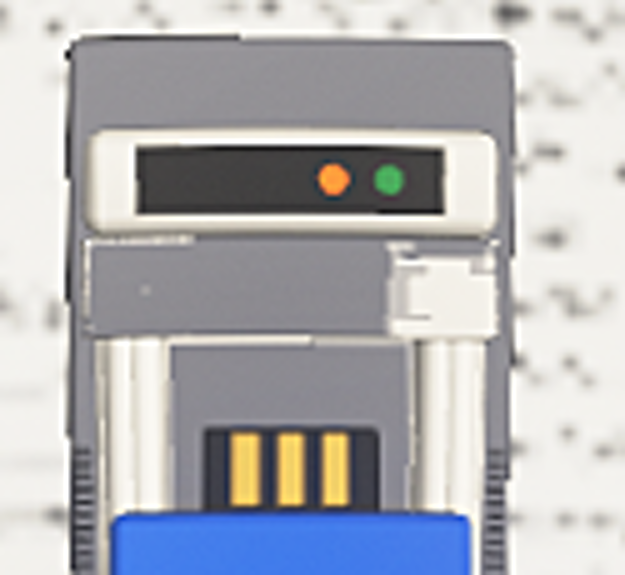

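```bash
python3 - <<'E'
from h import *
z=np.load('pics/w7s.npz');p,r=z['p'],z['r'];im=dict(np.load('pics/w7.npz'));R=Ro.from_rotvec(r).as_matrix()
q=lambda x,y:(225+(x+.5)/5-.5,55+(y+.5)/5-.5)
T=lambda x,y,zz:(R.T@(wplane(im,p,r,*q(x,y),zz)-p))*1e3
for n,a,b,zz in[('base front',(76,40),(510,42),.0055),('base mid',(68,250),(517,250),.0055),('base low',(68,430),(513,430),.0055),
 ('floor hi',(170,350),(412,350),.01),('floor low',(168,500),(411,500),.01),('cup front top',(88,135),(497,135),.025),('cup wall outer',(94,450),(488,450),.019),
 ('tongue tip top',(204,428),(378,428),p[2]-.0327+.0078),('packfront top',(112,515),(470,515),p[2]-.0327+.032),('lip edge',(90,336),(497,338),.025)]:
    A=T(*a,zz);B=T(*b,zz);print(n,A,B,'mid',(A+B)[:2]/2,'w',np.linalg.norm(A-B))
E
```

```text
base front [118.5041 -33.3256  97.2371] [118.1783  33.5011  97.2336] mid [118.3412   0.0877] w 66.82747563843938
base mid [ 85.147  -34.7287  97.239 ] [85.1351 34.7246 97.2353] mid [85.141 -0.002] w 69.45333065639429
base low [ 56.7874 -35.1714  97.2406] [56.7614 34.5176 97.2369] mid [56.7744 -0.3269] w 69.6890599175946
floor hi [ 69.2371 -18.6553  92.739 ] [69.2243 18.1734 92.7371] mid [69.2307 -0.2409] w 36.82874613931561
floor low [ 46.0128 -19.2253  92.7403] [45.9972 18.2617 92.7384] mid [46.005  -0.4818] w 37.486953287522695
cup front top [101.1546 -29.0798  77.7378] [101.1457  29.0593  77.7348] mid [101.1501  -0.0102] w 58.13906927823873
cup wall outer [ 54.7509 -29.4749  83.7404] [54.7319 28.9852 83.7373] mid [54.7414 -0.2449] w 58.46019276489112
tongue tip top [62.3319 -9.9239 24.8971] [62.3255  9.4695 24.8961] mid [62.3287 -0.2272] w 19.39335133072509
packfront top [ 55.7234 -17.7277   0.6979] [55.7126 17.2791  0.696 ] mid [55.718  -0.2243] w 35.006734426658234
lip edge [ 71.892  -29.0507  77.7394] [71.5974 29.3046 77.7364] mid [71.7447  0.1269] w 58.35603851662821
```

The alignment is good: lateral offset is about 0.3 mm, and the tongue tip is about 11 mm behind the lip edge. I descend to just above the walls.

>>> jog_arm --increments '[{"slide": [0, 0, 12], "roll": 0, "gripper": 0.2}, {"slide": [0, 0, 25], "roll": 0, "gripper": 0.2}, {"slide": [0, 0, 37], "roll": 0, "gripper": 0.2}, {"slide": [0, 0, 45], "roll": 0, "gripper": 0.2}, {"slide": [0, 0, 50], "roll": 0, "gripper": 0.2}, {"slide": [0, 0, 52], "roll": 0, "gripper": 0.2}, {"slide": [0, 0, 52], "roll": 0, "gripper": 0.2}, {"slide": [0, 0, 52], "roll": 0, "gripper": 0.2}, {"slide": [0, 0, 52], "roll": 0, "gripper": 0.2}, {"slide": [0, 0, 52], "roll": 0, "gripper": 0.2}]'

```text
clock: 9.82
position: [0.5443, 0.0945, 0.0513]
ee_rot: [-0.323, 3.124, 0.0]
force: [0.1, -0.2, -1.7]
width: 0.382
```

>>> jog_arm --increments '[{"slide": [0, 0, 0.5], "roll": 0, "gripper": 0.2}, {"slide": [0, 0, 1], "roll": 0, "gripper": 0.2}, {"slide": [0, 0, 1.5], "roll": 0, "gripper": 0.2}, {"slide": [0, 0, 2], "roll": 0, "gripper": 0.2}, {"slide": [0, 0, 2.5], "roll": 0, "gripper": 0.2}, {"slide": [0, 0, 3], "roll": 0, "gripper": 0.2}, {"slide": [0, 0, 3.5], "roll": 0, "gripper": 0.2}, {"slide": [0, 0, 4], "roll": 0, "gripper": 0.2}, {"slide": [0, 0, 4], "roll": 0, "gripper": 0.2}, {"slide": [0, 0, 4], "roll": 0, "gripper": 0.2}]'

```text
clock: 10.65
position: [0.5438, 0.0945, 0.0467]
ee_rot: [0.323, -3.125, 0.0]
force: [-0.5, 0.2, -1.3]
width: 0.381
```

```bash
python3 - <<'E'
from h import *
s=arm.observe();p,r=s['position'],s['ee_rot'];np.savez('pics/w8s.npz',p=p,r=r);print(s['clock'],p,r,s['force'],s['ft_torque'],s['width'])
im=snap('wrist','w8.png');im2=snap('side','s8.png')
a=cv2.resize(im['frame'][70:190,220:350],None,fx=4,fy=4,interpolation=2);b=cv2.resize(im2['frame'][225:305,285:365],None,fx=6,fy=6,interpolation=2)[:480]
cv2.imwrite('pics/z8.png',np.hstack([a,b[:,:]])[:,:800])
E
```

```text
10.65 [0.5438 0.0945 0.0467] [ 0.3233 -3.1248  0.    ] [-0.4715  0.212  -1.3296] [ 0.1266 -0.094  -0.0025] 0.38144705361227704
```

View pics/z8.png

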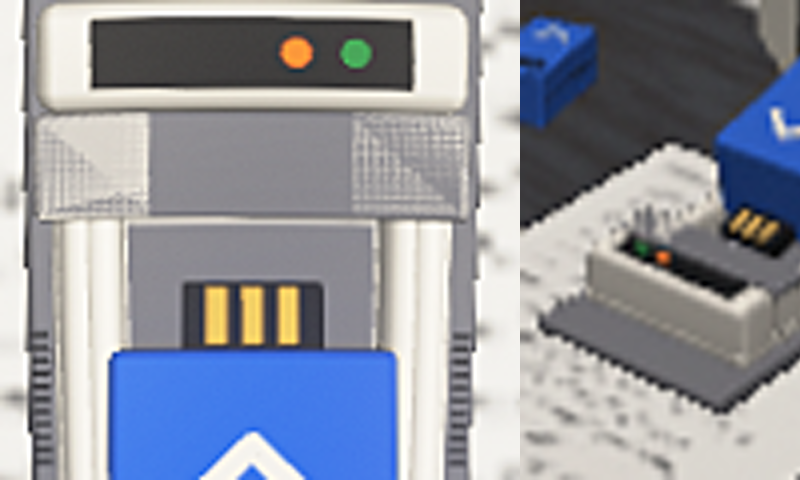

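>>> jog_arm --increments '[{"slide": [0, 0, 0.5], "roll": 0, "gripper": 0.2}, {"slide": [0, 0, 1], "roll": 0, "gripper": 0.2}, {"slide": [0, 0, 1.5], "roll": 0, "gripper": 0.2}, {"slide": [0, 0, 2], "roll": 0, "gripper": 0.2}, {"slide": [0, 0, 2.5], "roll": 0, "gripper": 0.2}, {"slide": [0, 0, 2.5], "roll": 0, "gripper": 0.2}, {"slide": [0, 0, 2.5], "roll": 0, "gripper": 0.2}, {"slide": [0, 0, 2.5], "roll": 0, "gripper": 0.2}, {"slide": [0, 0, 2.5], "roll": 0, "gripper": 0.2}, {"slide": [0, 0, 2.5], "roll": 0, "gripper": 0.2}]'

```text
clock: 11.58
position: [0.5439, 0.0944, 0.0443]
ee_rot: [-0.323, 3.125, -0.0]
force: [0.5, -0.3, -1.4]
width: 0.387
```

>>> jog_arm --increments '[{"slide": [1, 0, 0], "roll": 0, "gripper": 0.2}, {"slide": [2, 0, 0], "roll": 0, "gripper": 0.2}, {"slide": [3, 0, 0], "roll": 0, "gripper": 0.2}, {"slide": [4, 0, 0], "roll": 0, "gripper": 0.2}, {"slide": [5, 0, 0], "roll": 0, "gripper": 0.2}, {"slide": [6, 0, 0], "roll": 0, "gripper": 0.2}, {"slide": [7, 0, 0], "roll": 0, "gripper": 0.2}, {"slide": [7, 0, 0], "roll": 0, "gripper": 0.2}, {"slide": [7, 0, 0], "roll": 0, "gripper": 0.2}, {"slide": [7, 0, 0], "roll": 0, "gripper": 0.2}]'

```text
clock: 12.42
position: [0.5371, 0.093, 0.0443]
ee_rot: [-0.323, 3.125, 0.0]
force: [-0.7, -0.3, -0.7]
width: 0.386
```

```bash
python3 - <<'E'
from h import *
s=arm.observe();print(s['position'],s['force'],s['ft_torque'],s['width'])
E
```

```text
[0.5371 0.093  0.0443] [-0.6918 -0.2856 -0.6742] [ 0.1306 -0.0642 -0.0062] 0.38629718014315395
```

>>> jog_arm --increments '[{"slide": [0.5, 0, 0], "roll": 0, "gripper": 0.2}, {"slide": [1, 0, 0], "roll": 0, "gripper": 0.2}, {"slide": [1.5, 0, 0], "roll": 0, "gripper": 0.2}, {"slide": [2, 0, 0], "roll": 0, "gripper": 0.2}, {"slide": [2.5, 0, 0], "roll": 0, "gripper": 0.2}, {"slide": [3, 0, 0], "roll": 0, "gripper": 0.2}, {"slide": [3.5, 0, 0], "roll": 0, "gripper": 0.2}, {"slide": [4, 0, 0], "roll": 0, "gripper": 0.2}, {"slide": [4, 0, 0], "roll": 0, "gripper": 0.2}, {"slide": [4, 0, 0], "roll": 0, "gripper": 0.2}]'

```text
clock: 13.25
position: [0.5331, 0.0921, 0.0442]
ee_rot: [-0.323, 3.125, -0.0]
force: [1.2, -0.1, -2.7]
width: 0.388
```

```bash
python3 - <<'E'
from h import *
s=arm.observe();p,r=s['position'],s['ee_rot'];np.savez('pics/w9s.npz',p=p,r=r);print(s['clock'],p,r,s['force'],s['ft_torque'],s['width'])
im=snap('wrist','w9.png');im2=snap('side','s9.png')
a=cv2.resize(im['frame'][70:190,220:350],None,fx=4,fy=4,interpolation=2);b=cv2.resize(im2['frame'][225:305,285:365],None,fx=6,fy=6,interpolation=2)[:480]
cv2.imwrite('pics/z9.png',np.hstack([a,b[:,:]])[:,:800])
E
```

```text
13.25 [0.5331 0.0921 0.0442] [-0.3232  3.1249 -0.0001] [ 1.169  -0.0511 -2.6918] [ 0.1731 -0.0761  0.0058] 0.38751512328588167
```

View pics/z9.png

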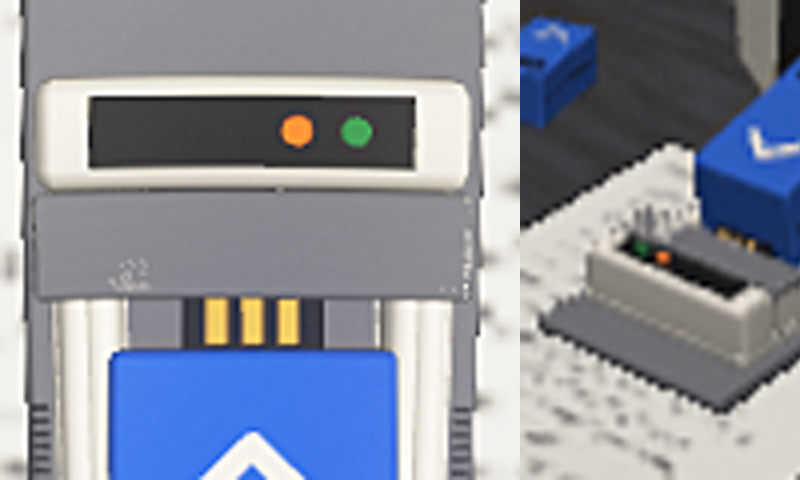

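The tongue has started under the lip, with the brass strips partly hidden at row ~298 of the zoom. I go on by feel.

>>> jog_arm --increments '[{"slide": [0.3, 0, 0], "roll": 0, "gripper": 0.2}, {"slide": [0.6, 0, 0], "roll": 0, "gripper": 0.2}, {"slide": [0.9, 0, 0], "roll": 0, "gripper": 0.2}, {"slide": [1.2, 0, 0], "roll": 0, "gripper": 0.2}, {"slide": [1.5, 0, 0], "roll": 0, "gripper": 0.2}, {"slide": [1.8, 0, 0], "roll": 0, "gripper": 0.2}, {"slide": [2, 0, 0], "roll": 0, "gripper": 0.2}, {"slide": [2, 0, 0], "roll": 0, "gripper": 0.2}, {"slide": [2, 0, 0], "roll": 0, "gripper": 0.2}, {"slide": [2, 0, 0], "roll": 0, "gripper": 0.2}]'

```text
clock: 14.18
position: [0.5316, 0.0919, 0.0444]
ee_rot: [-0.323, 3.124, 0.0]
force: [3.5, -0.5, -1.2]
width: 0.388
```

```bash
python3 - <<'E'
from h import *
s=arm.observe();print(s['position'],s['force'],s['ft_torque'],s['width'])
E
```

```text
[0.5316 0.0919 0.0444] [ 3.5027 -0.4699 -1.2254] [ 0.2059 -0.6974  0.0274] 0.3881425775985398
```

>>> jog_arm --increments '[{"slide": [0.3, 0, 0], "roll": 0, "gripper": 0.2}, {"slide": [0.6, 0, 0], "roll": 0, "gripper": 0.2}, {"slide": [0.9, 0, 0], "roll": 0, "gripper": 0.2}, {"slide": [1.2, 0, 0], "roll": 0, "gripper": 0.2}, {"slide": [1.5, 0, 0], "roll": 0, "gripper": 0.2}, {"slide": [1.5, 0, 0], "roll": 0, "gripper": 0.2}, {"slide": [1.5, 0, 0], "roll": 0, "gripper": 0.2}, {"slide": [1.5, 0, 0], "roll": 0, "gripper": 0.2}, {"slide": [1.5, 0, 0], "roll": 0, "gripper": 0.2}, {"slide": [1.5, 0, 0], "roll": 0, "gripper": 0.2}]'

```text
clock: 15.02
position: [0.5298, 0.0916, 0.0443]
ee_rot: [-0.323, 3.125, 0.0]
force: [5.1, 0.3, 1.2]
width: 0.39
```

```bash
python3 - <<'E'
from h import *
s=arm.observe();print(s['position'],s['force'],s['ft_torque'],s['width'])
E
```

```text
[0.5298 0.0916 0.0443] [5.0574 0.3495 1.1707] [ 0.2743 -1.1406  0.0127] 0.3903882205757423
```

```bash
python3 - <<'E'
from h import *
s=arm.observe();p,r=s['position'],s['ee_rot'];np.savez('pics/w10s.npz',p=p,r=r);R=Ro.from_rotvec(r).as_matrix()
im=snap('wrist','w10.png');im2=snap('side','s10.png')
f=im['frame'];m=cv2.inRange(cv2.cvtColor(f,cv2.COLOR_BGR2HSV),(105,130,60),(128,255,255));m=cv2.erode(m,np.ones((9,9)));m[:, :240]=0;m[:,325:]=0;m[:160]=0;m[260:]=0
v,u=np.nonzero(m);P=(np.array([wdep(im,p,r,a,b) for a,b in zip(u,v)])-p)@R*1e3
ok=np.abs(P[:,2]-np.median(P[:,2]))<15;P=P[ok]
A=np.c_[P[:,0],P[:,1],np.ones(len(P))];k=np.linalg.lstsq(A,P[:,2],rcond=None)[0];print(k,np.degrees(np.arctan(k[:2])),(A@k-P[:,2]).std())
a=cv2.resize(im['frame'][70:190,220:350],None,fx=4,fy=4,interpolation=2);b=cv2.resize(im2['frame'][215:295,305:385],None,fx=6,fy=6,interpolation=2)[:480]
cv2.imwrite('pics/z10.png',np.hstack([a,b[:,:]])[:,:1000])
E
```

```text
[  0.2443   0.0025 -11.7913] [13.7282  0.1405] 0.6525996655687998
```

View pics/z10.png

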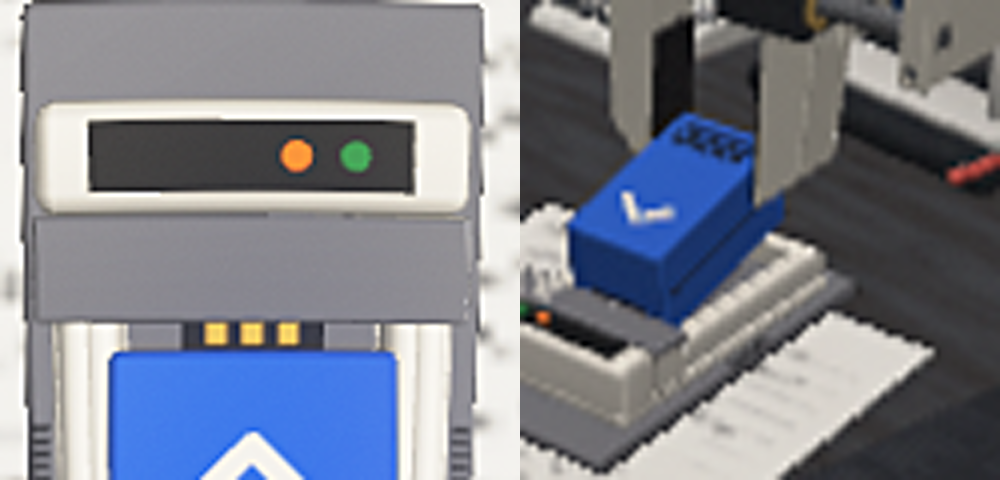

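Tongue is under the lip, the contacts push back with about 5 N, and the tilt is 13.7°. I push about 1 mm more and settle the tongue onto the floor.

>>> jog_arm --increments '[{"slide": [0.2, 0, 0.2], "roll": 0, "gripper": 0.2}, {"slide": [0.4, 0, 0.4], "roll": 0, "gripper": 0.2}, {"slide": [0.6, 0, 0.6], "roll": 0, "gripper": 0.2}, {"slide": [0.8, 0, 0.8], "roll": 0, "gripper": 0.2}, {"slide": [1, 0, 1], "roll": 0, "gripper": 0.2}, {"slide": [1, 0, 1], "roll": 0, "gripper": 0.2}, {"slide": [1, 0, 1], "roll": 0, "gripper": 0.2}, {"slide": [1, 0, 1], "roll": 0, "gripper": 0.2}, {"slide": [1, 0, 1], "roll": 0, "gripper": 0.2}, {"slide": [1, 0, 1], "roll": 0, "gripper": 0.2}]'

```text
clock: 15.95
position: [0.5293, 0.0915, 0.0436]
ee_rot: [-0.323, 3.124, 0.0]
force: [5.7, 0.6, 3.3]
width: 0.391
```

```bash
python3 - <<'E'
from h import *
s=arm.observe();print(s['position'],s['force'],s['ft_torque'],s['width'])
E
```

```text
[0.5293 0.0915 0.0436] [5.7481 0.5837 3.2871] [ 0.2436 -1.2015  0.0436] 0.39055295876500756
```

>>> jog_arm --increments '[{"slide": [0, 0, 0], "roll": 0, "gripper": 0.2}, {"slide": [0, 0, 0], "roll": 0, "gripper": 0.2}, {"slide": [-0.5, 0, 1], "roll": 0, "gripper": 0.2}, {"slide": [-1, 0, 2], "roll": 0, "gripper": 0.2}, {"slide": [-1.5, 0, 3], "roll": 0, "gripper": 0.2}, {"slide": [-2, 0, 4], "roll": 0, "gripper": 0.2}, {"slide": [-2, 0, 4], "roll": 0, "gripper": 0.2}, {"slide": [-2, 0, 4], "roll": 0, "gripper": 0.2}, {"slide": [-2, 0, 4], "roll": 0, "gripper": 0.2}, {"slide": [-2, 0, 4], "roll": 0, "gripper": 0.2}]' --newtons 15

```text
clock: 16.78
position: [0.5311, 0.0918, 0.0396]
ee_rot: [-0.323, 3.124, 0.0]
force: [5.1, 1.2, 3.5]
width: 0.392
```

```bash
cat > tilt.py <<'E'
from h import *
import sys
n=sys.argv[1]
s=arm.observe();p,r=s['position'],s['ee_rot'];R=Ro.from_rotvec(r).as_matrix();print(s['clock'],p,s['force'],s['ft_torque'],s['width'])
im=snap('wrist','w%s.png'%n)
f=im['frame'];m=cv2.inRange(cv2.cvtColor(f,cv2.COLOR_BGR2HSV),(105,130,60),(128,255,255));m=cv2.erode(m,np.ones((9,9)));m[:, :240]=0;m[:,325:]=0;m[:165]=0;m[260:]=0
v,u=np.nonzero(m);P=(np.array([wdep(im,p,r,a,b) for a,b in zip(u,v)])-p)@R*1e3
P=P[np.abs(P[:,2]-np.median(P[:,2]))<15]
A=np.c_[P[:,0],P[:,1],np.ones(len(P))];k=np.linalg.lstsq(A,P[:,2],rcond=None)[0];print('tilt',np.degrees(np.arctan(k[:2])),'top z under tcp',k[2],(A@k-P[:,2]).std())
im2=snap('side','s%s.png'%n)
a=cv2.resize(im['frame'][70:190,220:350],None,fx=4,fy=4,interpolation=2);b=cv2.resize(im2['frame'][215:295,305:385],None,fx=6,fy=6,interpolation=2)[:480]
cv2.imwrite('pics/z%s.png'%n,np.hstack([a,b])[:,:1000])
E
python3 tilt.py 11
```

```text
16.7833 [0.5311 0.0918 0.0396] [5.0952 1.2463 3.5119] [ 0.2821 -1.1494  0.0378] 0.39213697119135366
tilt [9.5582 0.0158] top z under tcp -11.744612192427486 0.622951159000207
```

View pics/z11.png

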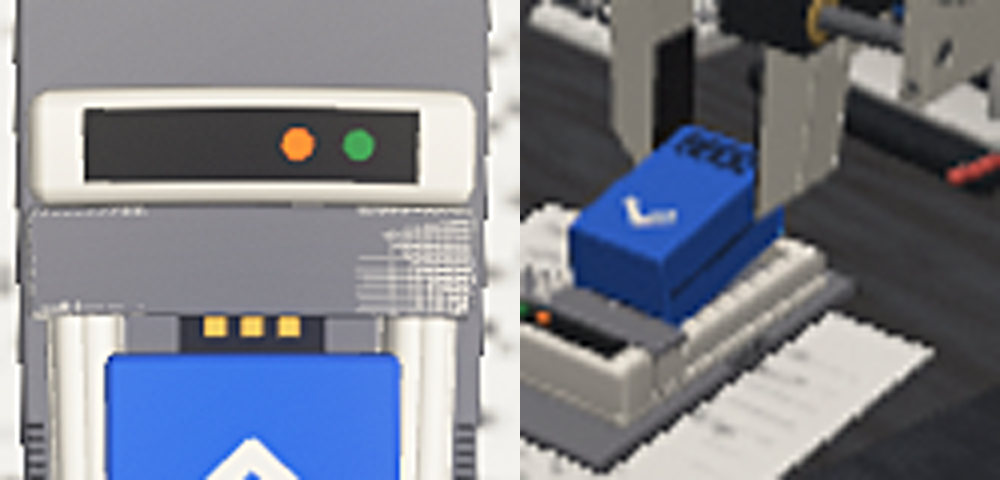

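>>> jog_arm --increments '[{"slide": [0, 0, 0.7], "roll": 0, "gripper": 0.2}, {"slide": [-0.3, 0, 1.4], "roll": 0, "gripper": 0.2}, {"slide": [-0.6, 0, 2.1], "roll": 0, "gripper": 0.2}, {"slide": [-0.9, 0, 2.8], "roll": 0, "gripper": 0.2}, {"slide": [-1.2, 0, 3.4], "roll": 0, "gripper": 0.2}, {"slide": [-1.5, 0, 4], "roll": 0, "gripper": 0.2}, {"slide": [-1.5, 0, 4], "roll": 0, "gripper": 0.2}, {"slide": [-1.5, 0, 4], "roll": 0, "gripper": 0.2}, {"slide": [-1.5, 0, 4], "roll": 0, "gripper": 0.2}, {"slide": [-1.5, 0, 4], "roll": 0, "gripper": 0.2}]'

```text
clock: 17.72
position: [0.5325, 0.0921, 0.0355]
ee_rot: [-0.323, 3.124, 0.0]
force: [6.4, 0.8, 1.6]
width: 0.388
```

```bash
python3 tilt.py 12
```

```text
17.7167 [0.5325 0.0921 0.0355] [6.3673 0.7825 1.6004] [ 0.2342 -1.0728 -0.0102] 0.38765382915350993
tilt [6.0777 0.0317] top z under tcp -11.768832594993244 0.6118353560141073
```

>>> jog_arm --increments '[{"slide": [-0.2, 0, 0.6], "roll": 0, "gripper": 0.2}, {"slide": [-0.5, 0, 1.2], "roll": 0, "gripper": 0.2}, {"slide": [-0.8, 0, 1.8], "roll": 0, "gripper": 0.2}, {"slide": [-1.1, 0, 2.4], "roll": 0, "gripper": 0.2}, {"slide": [-1.4, 0, 3], "roll": 0, "gripper": 0.2}, {"slide": [-1.7, 0, 3.5], "roll": 0, "gripper": 0.2}, {"slide": [-1.7, 0, 4], "roll": 0, "gripper": 0.2}, {"slide": [-1.7, 0, 4], "roll": 0, "gripper": 0.2}, {"slide": [-1.7, 0, 4], "roll": 0, "gripper": 0.2}, {"slide": [-1.7, 0, 4], "roll": 0, "gripper": 0.2}]'

```text
clock: 18.65
position: [0.5339, 0.0924, 0.0312]
ee_rot: [-0.323, 3.125, 0.0]
force: [4.4, 1.3, 2.5]
width: 0.391
```

```bash
python3 tilt.py 13
```

```text
18.65 [0.5339 0.0924 0.0312] [4.3847 1.2707 2.4523] [ 0.3204 -1.0192 -0.0188] 0.3906708664123048
tilt [2.3911 0.0467] top z under tcp -11.78277643381427 0.6124771390542395
```

View pics/z13.png

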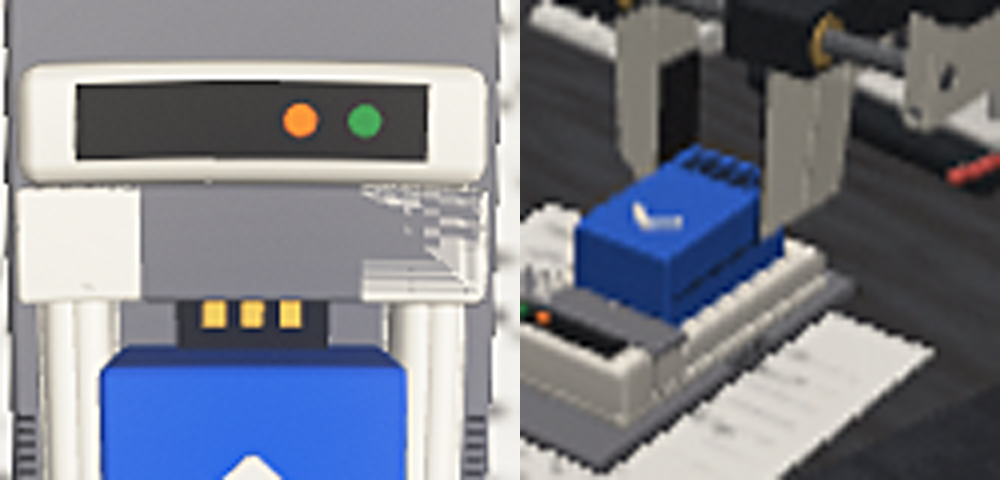

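The tail is now inside the rear wall and the tilt is 2.4°. This is the last part of the rock.

>>> jog_arm --increments '[{"slide": [-0.2, 0, 0.4], "roll": 0, "gripper": 0.2}, {"slide": [-0.4, 0, 0.8], "roll": 0, "gripper": 0.2}, {"slide": [-0.6, 0, 1.2], "roll": 0, "gripper": 0.2}, {"slide": [-0.8, 0, 1.6], "roll": 0, "gripper": 0.2}, {"slide": [-0.9, 0, 2], "roll": 0, "gripper": 0.2}, {"slide": [-0.9, 0, 2.4], "roll": 0, "gripper": 0.2}, {"slide": [-0.9, 0, 2.8], "roll": 0, "gripper": 0.2}, {"slide": [-0.9, 0, 3], "roll": 0, "gripper": 0.2}, {"slide": [-0.9, 0, 3], "roll": 0, "gripper": 0.2}, {"slide": [-0.9, 0, 3], "roll": 0, "gripper": 0.2}]'

```text
clock: 19.58
position: [0.5346, 0.0925, 0.0282]
ee_rot: [0.323, -3.125, 0.0]
force: [4.1, 0.4, 1.9]
width: 0.389
```

```bash
python3 tilt.py 14
```

```text
19.5833 [0.5346 0.0925 0.0282] [4.0908 0.3871 1.9323] [ 0.2676 -0.7439 -0.0284] 0.38927315058666806
tilt [0.745  0.0305] top z under tcp -11.832819346423184 0.5993441212300844
```

>>> jog_arm --increments '[{"slide": [-0.1, 0, 0.3], "roll": 0, "gripper": 0.2}, {"slide": [-0.2, 0, 0.6], "roll": 0, "gripper": 0.2}, {"slide": [-0.3, 0, 0.9], "roll": 0, "gripper": 0.2}, {"slide": [-0.3, 0, 1.2], "roll": 0, "gripper": 0.2}, {"slide": [-0.3, 0, 1.5], "roll": 0, "gripper": 0.2}, {"slide": [-0.3, 0, 1.5], "roll": 0, "gripper": 0.2}, {"slide": [-0.3, 0, 1.5], "roll": 0, "gripper": 0.2}, {"slide": [-0.3, 0, 1.5], "roll": 0, "gripper": 0.2}, {"slide": [-0.3, 0, 1.5], "roll": 0, "gripper": 0.2}, {"slide": [-0.3, 0, 1.5], "roll": 0, "gripper": 0.2}]'

```text
clock: 20.52
position: [0.5349, 0.0925, 0.0272]
ee_rot: [-0.323, 3.125, -0.001]
force: [0.8, -0.8, 9.3]
width: 0.385
```

```bash
python3 tilt.py 15
```

```text
20.5167 [0.5349 0.0925 0.0272] [ 0.8405 -0.7807  9.3155] [ 0.0458 -0.0865 -0.0533] 0.3847000970212234
tilt [ 0.0086 -0.0067] top z under tcp -11.865607177970746 0.6002171106734474
```

The pack is flat (0.01°) with 9 N on the floor. I release it and rise.

>>> jog_arm --increments '[{"slide": [0, 0, -0.5], "roll": 0, "gripper": 0.6}, {"slide": [0, 0, -0.5], "roll": 0, "gripper": 0.6}, {"slide": [0, 0, -0.5], "roll": 0, "gripper": 0.6}, {"slide": [0, 0, -0.5], "roll": 0, "gripper": 0.6}, {"slide": [0, 0, -0.5], "roll": 0, "gripper": 0.6}, {"slide": [0, 0, -0.5], "roll": 0, "gripper": 0.6}, {"slide": [0, 0, -10], "roll": 0, "gripper": 0.6}, {"slide": [0, 0, -25], "roll": 0, "gripper": 0.6}, {"slide": [0, 0, -40], "roll": 0, "gripper": 0.6}, {"slide": [0, 0, -40], "roll": 0, "gripper": 0.6}]'

```text
clock: 21.45
position: [0.5365, 0.0933, 0.0697]
ee_rot: [-0.323, 3.121, 0.001]
force: [0.2, -0.2, 0.8]
width: 0.598
```

```bash
python3 tilt.py 16
```

```text
21.45 [0.5365 0.0933 0.0697] [ 0.2444 -0.2077  0.7699] [ 0.1477 -0.0806  0.0494] 0.5981302282546016
tilt [-0.2977  0.0251] top z under tcp 30.78410495825227 0.6283258453920629
```

View pics/z16.png

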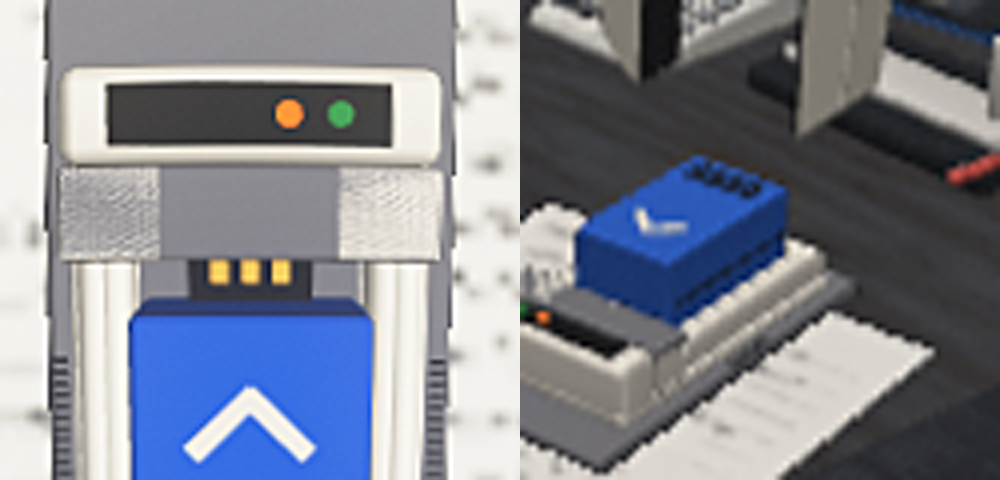

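View pics/w16.png

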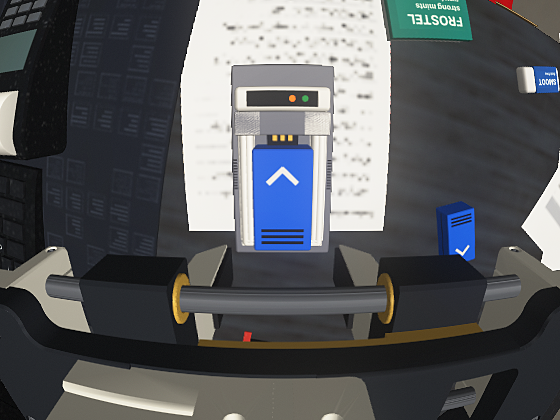

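The pack lies flat in the pocket at (283,197), and the gripper is clear. I rise a little, let the arm settle and re-measure.

>>> jog_arm --increments '[{"slide": [0, 0, -10], "roll": 0, "gripper": 0.6}, {"slide": [0, 0, -20], "roll": 0, "gripper": 0.6}, {"slide": [0, 0, -30], "roll": 0, "gripper": 0.6}, {"slide": [0, 0, -30], "roll": 0, "gripper": 0.6}, {"slide": [0, 0, -30], "roll": 0, "gripper": 0.6}, {"slide": [0, 0, -30], "roll": 0, "gripper": 0.6}, {"slide": [0, 0, -30], "roll": 0, "gripper": 0.6}, {"slide": [0, 0, -30], "roll": 0, "gripper": 0.6}, {"slide": [0, 0, -30], "roll": 0, "gripper": 0.6}, {"slide": [0, 0, -30], "roll": 0, "gripper": 0.6}]'

```text
clock: 22.38
position: [0.5348, 0.0926, 0.0964]
ee_rot: [0.323, -3.124, -0.0]
force: [-0.3, 1.5, 0.4]
width: 0.598
```

```bash
python3 - <<'E'
from h import *
s=arm.observe();p,r=s['position'],s['ee_rot'];R=Ro.from_rotvec(r).as_matrix();print(s['clock'],p,s['force'])
im=snap('wrist','w17.png');f=im['frame']
m=cv2.inRange(cv2.cvtColor(f,cv2.COLOR_BGR2HSV),(105,130,60),(128,255,255));k,l,st,ce=cv2.connectedComponentsWithStats(m)
i=max((j for j in range(1,k) if abs(ce[j,0]-282)<30 and ce[j,1]<270),key=lambda j:st[j,4]);print(st[i])
mm=(l==i).astype(np.uint8);(cx,cy),(w,h),a=cv2.minAreaRect(np.argwhere(mm)[:,::-1].astype(np.float32));print(cx,cy,w,h,a)
e=cv2.erode(mm,np.ones((9,9)));e[:st[i,1]+12]=0
v,u=np.nonzero(e);P=np.array([wdep(im,p,r,x,y) for x,y in zip(u,v)])
A=np.c_[(P-p)@R[:,:2],np.ones(len(P))];k=np.linalg.lstsq(A,P[:,2],rcond=None)[0];print('tilt deg',np.degrees(np.arctan(k[:2])),'z',P[:,2].mean())
ys=[st[i,1]+15,st[i,1]+st[i,3]-10]
mid=[]
for y in ys:
    x=np.nonzero(mm[y])[0];q1=wplane(im,p,r,x.min()-.5,y,.04);q2=wplane(im,p,r,x.max()+.5,y,.04);mid.append((q1+q2)/2);print(q1,q2)
d=mid[1]-mid[0];print('yaw',np.arctan2(d[1],d[0]))
t=wplane(im,p,r,cx,st[i,1]+st[i,3]-.5,.04);print('tail top',t, 'centre',t[:2]-.032*np.array([.979,.204]),'pocket est (mid)',np.array([.4942,.084])+.017*np.array([.979,.204]))
E
```

```text
22.3833 [0.5348 0.0926 0.0964] [-0.3024  1.4583  0.4363]
[ 257  148   53   90 4246]
283.0 192.5 89.0 52.0 90.0
tilt deg [25.1782  0.3217] z 0.040123943970285354
[0.4945 0.0661 0.04  ] [0.4874 0.1005 0.04  ]
[0.5393 0.0752 0.04  ] [0.5321 0.1094 0.04  ]
yaw 0.19828257644734573
tail top [0.5426 0.0941 0.04  ] centre [0.5113 0.0875] pocket est (mid) [0.5108 0.0875]
```

```bash
python3 - <<'E'
from h import *
s=arm.observe();p,r=s['position'],s['ee_rot'];R=Ro.from_rotvec(r).as_matrix()
im=dict(np.load('pics/w17.npz'))
P=np.array([wdep(im,p,r,x,y) for x in range(264,302) for y in range(168,232)])
P=P[np.abs(P[:,2]-.04)<.006];A=np.c_[(P-p)@R[:,:2],np.ones(len(P))]
k=np.linalg.lstsq(A,P[:,2],rcond=None)[0];print(len(P),np.degrees(np.arctan(k[:2])),np.median(P[:,2]))
E
```

```text
2416 [-0.2228  0.1401] 0.039160873929024315
```

```bash
python3 -c "
from cell import arm
print(arm.sign_off())"
```

```text
the job is handed in; nothing more can be done
None
```

I put the largest blue pack into the charging dock, and it lies flat in the pocket. I let go, cleared the gripper and handed the job in at about 22 s of the 72 s allowed; no verdict was reported.

**How it went:**
- **Tilt:** I gripped the pack near its tail with light force and lifted until the nose drooped to 13.5°. I then tightened to 40 N so the tilt held during the carry.
- **Tongue under the lip:** I slid it in by feel, and the sprung contacts pushed back with about 5–6 N.
- **Rocking down:** I reduced the grip to 15 N and lowered the tail in stages, from 13.7° through 9.6°, 6.1° and 2.4° to about 0°. The largest downward reading was about 9 N, taken at the end of each stage.

**Last checks after release:**
- **Flatness:** the tilt was about 0.2°, and the top face measured 39 mm against 40 mm expected, which is within the 2 mm camera calibration.
- **Yaw:** the pack read 0.198 rad against 0.206 rad for the dock.
- **Position:** the pack centre is within about 1 mm of my estimate of the pocket point. That estimate assumes the cup's mid setting is centred on the base.
- **Cup setting:** earlier pictures put the cup about 3 mm toward the rear of mid. The final picture did not show that shift, so those two disagree by about 2.5 mm, well inside the 15 mm limit.

**Measurements that disagreed or failed:**
- The tilt reading just after release was 0.3° the other way, with the arm still settling; I take that as noise.
- Three automatic plane fits gave nonsense, such as 25°, because of stray depth points. For the final picture I refitted without them.

I did not make a final push down on the tail. I kept clear of the bystanders but did not measure them again at the end.

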